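Shut the specimen chest and pin its hasp

TASK

The chest of Petri dishes is packed for transport: press its lid fully shut, then swing the hasp down over the staple until it lies flat against the front, and then push the red-handled locking pin sideways through the staple loop until its handle comes up against the staple, and let go of it. Leave the loose stacks of dishes, the wash bottle and the pipette-tip box where they stand.

Things in the scene. Friction and masses are not known exactly. Their poses are not given: they have to be found in the camera images.
- chest: Aluminium specimen chest, fixed: 210 deep (x) by 270 wide (y) by 140 mm high, 170 mm with its lid. Origin: centre of its underside, on the bench. x points from its front to its back, so the front (staple, hasp) faces -x; z up. Folded carrying handles stand out 17 mm from its ends (y = +-135 mm), 85 mm up. Petri dishes inside, below the rim.
- lid (a joint): Lid angle, rad: 0 shut, grows as its front edge rises. A shallow flat-topped cap, 210 x 270 x 30 mm, hinged along the chest's upper back edge (chest frame: line x = 105, z = 140 mm). Stiff hinge: it stays at whatever angle it is left, closes under 2 to 6 N pressed on it near the front edge, and stops by itself at 0.
- lid_front (a point): Middle of the front edge of the lid's top face; moves with the lid. At lid = 0 it is at x = -105, z = 170 mm in the chest's frame.
- hasp (a joint): Hasp angle relative to the lid, rad: 0 flat on the shut chest's front, 1.57 sticking straight out, 3.14 standing straight up (limits 0, 3.15). Stiff hinge (0.12 N m): stays where left, so push it all the way to 0. A steel leaf 60 wide, 105 long, 4 mm thick; its slot, 33 wide, from 44 to 79 mm from the hinge line, goes over the staple; it is solid nearer and farther than that.
- hasp_hinge (a point): Middle of the hasp's hinge line (8 mm round barrel), on the lid's front, parallel to the chest's y. With the lid shut it is at x = -110, y = 0, z = 148 mm in the chest's frame. The leaf's mid-plane lies 3.5 mm in front of the hinge line when shut, so its outer face is then at x = -115.5 mm.
- hasp_end (a point): Middle of the solid end part of the hasp leaf, 92 mm from the hinge line, in the middle of the leaf's thickness.
- staple (a point): Centre of the window left for the pin once the hasp is over the staple: x = -124, y = 0, z = 88 mm in the chest's frame, same axes. The staple is a dark steel strap loop, 26 wide along y, 25 high, standing 31 mm out from the front. The window is 17 mm high and 17 mm from hasp to strap, open at both ends along the chest's y: the pin goes in level, parallel to the front.
- pin_grip (a point): Centre of the red grip of the loose L-shaped locking pin (about 120 g) lying flat on the bench. Grip: flat-sided, 54 mm along the pin's y, 14 thick along x, 12 high. Pin x runs along the shaft, bend to tip; z up. From here the bend is at y -45 and the tip at x +85, y -45 mm. With the shaft along the chest's +y the grip points straight out from the front; let go, it swings down and hangs.
- pin_bend (a point): The bend of the pin, where the axis of the shaft meets that of the handle. Round rod of 12 mm diameter; bend to tip 85 mm. With the pin fully home this point is 19 mm from the staple's centre, along the hole.
- pin_tip (a point): Tip of the pin's shaft, on its axis; the last 16 mm taper from 12 to 6 mm diameter.
- stack_a: Bystander: loose stack of four Petri dishes, 90 mm across, 60 mm high. Origin: centre of its underside.
- stack_b: Bystander: loose stack of six Petri dishes, 90 mm across, 90 mm high. Origin: centre of its underside.
- wash_bottle: Bystander: wash bottle with yellow cap and spout, 66 mm across, 210 mm high. Origin: centre of its underside.
- tip_box: Bystander: blue pipette-tip box with a pale cover, 85 x 120 x 67 mm. Origin: centre of its underside.

How it is judged (in metres and radians):
On the way, in this order (a step that is already met when the one before it is completed fails the run):
1. the lid is shut (value of joint lid below 0.03 rad), for 0.2 s.
2. the hasp lies flat over the staple, the lid still shut (value of joint hasp below 0.1 rad and value of joint lid below 0.03 rad), for 0.2 s.
3. the pin is through the loop with its handle up to the staple (((y of pin_tip in the frame of staple below -0.054 m and y of pin_bend in the frame of staple above 0.005 m) or (y of pin_tip in the frame of staple above 0.054 m and y of pin_bend in the frame of staple below -0.005 m)) and value of joint hasp below 0.1 rad), for 0.2 s.
At the end, for the whole second after the job is handed in: Lid shut (within 0.03 rad), hasp flat over the staple (within 0.1 rad), pin at rest with its shaft through the loop from either side: tip at least 54 mm past the staple's centre along the hole (fully home: 66), bend on the other side, both within 18 mm of the hole's axis in x and z (all of step 3 and value of joint lid below 0.03 rad and x of pin_tip in the frame of staple between -0.018 and 0.018 m and z of pin_tip in the frame of staple between -0.018 and 0.018 m and x of pin_bend in the frame of staple between -0.018 and 0.018 m and z of pin_bend in the frame of staple between -0.018 and 0.018 m and linear speed of pin below 0.03 m/s); the robot touches nothing.
It fails at once if a stack of dishes is shifted by more than 30 mm (distance of any of stack_a, stack_b from where it was at the start of the episode above 0.03 m).
It fails at once if the wash bottle or the tip box is shifted by more than 30 mm or tipped over (distance of any of wash_bottle, tip_box from where it was at the start of the episode above 0.03 m or angle between wash_bottle's own z axis and vertical above 0.6 rad).
It also fails if it takes over 61 s, if anything falls off the work surface, if the arm or the gripper's body presses on something with over 40 N, if the wrist force passes 120 N, or if a joint passes its speed limit or range.

ROBOT

A 7-joint arm with a two-finger parallel gripper is mounted at the origin on the work surface. World frame = base frame: x ahead of the robot, y to its left, z up, the work surface at z = 0. Lengths are in m, angles in degrees, forces in N, time in s.
With the tool pointing down it reaches from about 0.35 to 0.775 m from the base axis. Payload 3.1 kg.
Tool frame: the origin (TCP) lies on the centre line of the jaws, within the pads' length; the fingertips stand 17 mm ahead of it and the grasp point (between the pads) lies 2 mm behind it (robot.tip_reach is the distance from the TCP to the fingertips, in m); z points along the fingers, y is the direction in which the jaws open and shut (so a half turn about z gives the same grasp; the last joint's range is limited). The gripper opens to 85 mm and grips with 20 to 120 N. Pads are 22 mm wide; open, the fingers measure 114 mm over their backs; the gripper's body (76 mm by 85 mm) begins 54 mm behind the grasp point. The pads swing forward as they close: fully open they stand 13 mm farther back than shut.
Start: joints at [-78.02, 17.813, 0.802, 86.603, -0.252, 75.585, -1.558], TCP at [0.136, 0.533, 0.248] pointing down, gripper open.
Joint ranges: [-154.91, 154.91], [-16.99, 109.72], [-72.82, 74.43], [7.12, 147.25], [-82.49, 262.49], [11.32, 116.49], [-174.64, 174.64]. Speed limits (degrees/s): [159.86, 159.86, 180, 180, 180, 180, 180].

INTERFACE

Orientations are given as [roll, pitch, yaw] about the fixed x, y, z axes, in that order (R = Rz(yaw) Ry(pitch) Rx(roll)).
In Python, from station import robot, fingers, vision, workorder, recognise gives the robot as it stands. Calls block until the motion is done:
- robot.move_to(position, orientation): joint-space move of the TCP to a pose.
- robot.line_to(position, orientation=None, velocity=0.15, f_stop=None): straight line of the TCP; orientation=None keeps the orientation; velocity is the mean speed in m/s. With f_stop (N) it stops when the force on the tool has changed by that much, and returns True; else False.
- robot.move_j(angles): joint-space move.
- fingers.gripper_to(opening, force=None): opening from 0.0 (shut) to 1.0 (fully open); force is the grip in N (None keeps the last); returns when the fingers have stopped.
- robot.pause(seconds).
- robot.inverse_kinematics(position, orientation): joint angles nearest the present ones, or None.
- vision.grab_frame(name): name is "side" or "top"; returns the picture (384x512x3 uint8, red, green, blue); there is no depth.
- vision.calibration(name): a dict with "mtx" (3x3 intrinsics, pixels), "extrinsics" (4x4, takes a point from world to camera coordinates). Camera axes: x right, y up, looking along -z (the intrinsics and any distortion apply to the point x, -y, -z); pixel columns grow to the right and rows downward; lengths in m; the calibration is good to about 2 mm. A picture is of the moment at which its call begins. calibration takes no time and is no camera call.
A pose or a line that the arm cannot do raises robot.PlanningError and nothing moves.
- workorder.close_job(): hands the job in, once; it reports no verdict.
Trained networks look in the newest picture that a camera, given by its name, has taken for a name from the list of things; names that differ only in an ending like _2 or _b are one class to them, and where a whole thing is asked for, a point or a joint stands for the part that bears it (a point fixed in the world has none). Each returns a list of dicts, best first, with "p" (0 to 1); they miss things now and then, are a little off and sometimes report something else, mostly with a low value. They report only what shows in the picture. A call takes as long as a camera call.
- recognise(label, camera): "rect" ([centre column, centre row, width, height] in pixels, round what is visible of it).
Readings, each from a call of its own:
- robot.current_time_s(): time.
- robot.current_joint_positions(): joint angles.
- robot.current_dq(): joint speeds.
- robot.current_joint_torque(): joint torques, N m.
- robot.current_tool_pos(): TCP position.
- robot.current_eef_rot(): TCP orientation.
- robot.current_contact_force(): force on the tool from outside, world axes, zero at the start.
- robot.current_torque(): the same for the moment, N m.
- robot.current_finger_gap(): opening from 0.0 (shut) to 1.0 (fully open).
Only numpy, scipy, OpenCV 4.12 (cv2) and the standard library are available. Lean on these libraries where they do the work, as an engineer would, in place of code of your own. Each camera call takes 0.05 s, during which the arm holds its last target. There are 200 camera calls.

## Working session

There is one attempt and no reset: what is moved stays moved. The work goes in short steps, each a Python script; the robot and the scene stay as the last script left them, time stands still between calls to the robot, and variables do not carry over. Pictures are saved under pics/ and viewed, about 8 in all and at most 12, crops included, and the job is handed in when it is done.

```bash
mkdir -p pics; ls; cat > h.py <<'E'
import numpy as np, cv2
from station import robot, fingers, vision, workorder, recognise
def shot(cam,name,crop=None,scale=1):
    im=vision.grab_frame(cam)[:,:,::-1].copy()
    if crop: im=im[crop[1]:crop[3],crop[0]:crop[2]]
    if scale!=1: im=cv2.resize(im,None,fx=scale,fy=scale,interpolation=cv2.INTER_CUBIC)
    cv2.imwrite(f'pics/{name}.png',im)
def proj(cam,P):
    c=vision.calibration(cam); E=np.array(c['extrinsics']);K=np.array(c['mtx'])
    P=np.atleast_2d(P); q=P@E[:3,:3].T+E[:3,3]; q=q*[1,-1,-1]; u=q@K.T; return u[:,:2]/u[:,2:]
def ray(cam,uv):
    c=vision.calibration(cam); E=np.array(c['extrinsics']);K=np.array(c['mtx'])
    d=np.linalg.solve(K,[uv[0],uv[1],1])*[1,-1,-1]; R=E[:3,:3]
    return -R.T@E[:3,3], R.T@d
def onz(cam,uv,z):
    o,d=ray(cam,uv); return o+d*(z-o[2])/d[2]
def tri(uv1,uv2):
    o1,d1=ray('side',uv1);o2,d2=ray('top',uv2)
    A=np.c_[d1,-d2]; s=np.linalg.lstsq(A,o2-o1,rcond=None)[0]
    a,b=o1+d1*s[0],o2+d2*s[1]; return (a+b)/2,np.linalg.norm(a-b)
E
python3 - <<'E'
from h import *
for c in('side','top'):
    shot(c,c+'0',scale=1.5); k=vision.calibration(c); print(c,{a:(np.round(v,3).tolist() if not isinstance(v,str) else v) for a,v in k.items()})
    print(ray(c,(256,192)))
    for n in ['chest','lid_front','hasp','hasp_hinge','hasp_end','staple','pin_grip','pin_bend','pin_tip','stack_a','wash_bottle','tip_box']:
        print(c,n,[(np.round(r['rect']).tolist(),round(r['p'],2)) for r in recognise(n,c)][:3])
print(robot.current_time_s())
E
```

```text
pics
side {'mtx': [[432.281, 0.0, 252.33], [0.0, 432.281, 189.83], [0.0, 0.0, 1.0]], 'extrinsics': [[0.183, 0.983, 0.003, -0.077], [-0.903, 0.167, 0.395, 0.41], [0.387, -0.075, 0.919, -1.802], [0.0, 0.0, 0.0, 1.0]]}
(array([ 1.08276216, -0.12856632,  1.49455813]), array([-0.3813563 ,  0.08277651, -0.92076745]))
side chest [([215.0, 206.0, 98.0, 104.0], 0.77)]
side lid_front [([211.0, 194.0, 86.0, 86.0], 0.65)]
side hasp [([244.0, 193.0, 14.0, 17.0], 0.65)]
side hasp_hinge [([370.0, 135.0, 28.0, 35.0], 0.73)]
side hasp_end [([369.0, 135.0, 20.0, 37.0], 0.72), ([243.0, 193.0, 11.0, 27.0], 0.54)]
side staple [([215.0, 206.0, 97.0, 100.0], 0.65)]
side pin_grip []
side pin_bend []
side pin_tip []
side stack_a [([133.0, 258.0, 31.0, 31.0], 0.98), ([375.0, 216.0, 27.0, 26.0], 0.79)]
side wash_bottle [([367.0, 135.0, 23.0, 31.0], 0.71)]
side tip_box [([123.0, 212.0, 40.0, 29.0], 0.83)]
top {'mtx': [[348.457, 0.0, 255.654], [0.0, 348.457, 190.328], [0.0, 0.0, 1.0]], 'extrinsics': [[-0.009, -1.0, 0.022, -0.023], [0.987, -0.006, 0.161, -0.523], [-0.161, 0.023, 0.987, -1.044], [0.0, 0.0, 0.0, 1.
[... 188 characters left out ...]
 132.0], 0.58), ([122.0, 152.0, 38.0, 34.0], 0.38)]
top hasp [([271.0, 150.0, 22.0, 33.0], 0.89)]
top hasp_hinge [([271.0, 153.0, 20.0, 33.0], 0.63), ([302.0, 182.0, 112.0, 131.0], 0.46), ([402.0, 208.0, 46.0, 35.0], 0.21)]
top hasp_end [([272.0, 152.0, 21.0, 32.0], 0.71), ([391.0, 153.0, 40.0, 31.0], 0.46)]
top staple [([299.0, 182.0, 115.0, 124.0], 0.82)]
top pin_grip [([162.0, 200.0, 23.0, 22.0], 0.47)]
top pin_bend [([162.0, 197.0, 25.0, 30.0], 0.72)]
top pin_tip [([162.0, 200.0, 27.0, 25.0], 0.51)]
top stack_a [([120.0, 152.0, 40.0, 34.0], 0.95), ([84.0, 246.0, 59.0, 27.0], 0.65), ([391.0, 153.0, 40.0, 28.0], 0.64)]
top wash_bottle []
top tip_box [([402.0, 209.0, 46.0, 34.0], 0.78)]
1.3
```

View pics/side0.png

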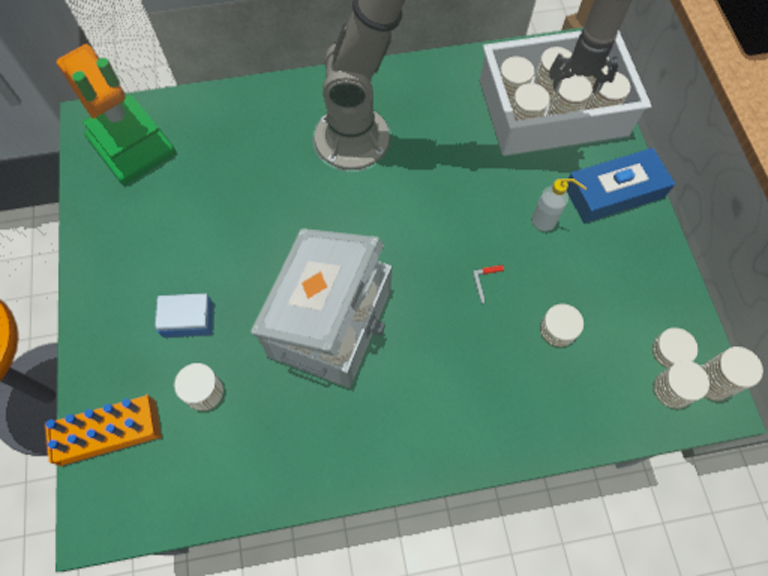

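View pics/top0.png

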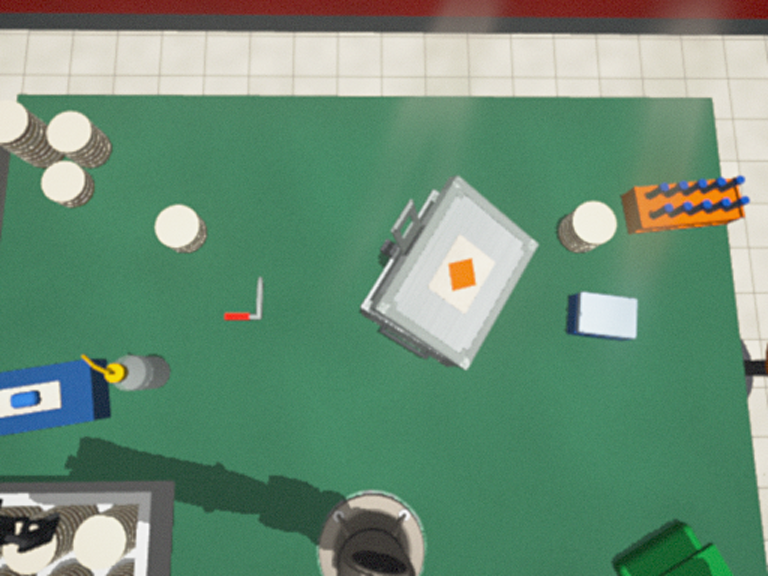

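The side view shows the chest at about (215,206) with its lid ajar and the front facing right. The pin is at about (322,187). In the top view the hasp and staple are at about (268,155), and the pin's bend is at about (172,211). Next I'll zoom in on both.

```bash
python3 - <<'E'
from h import *
s=cv2.imread('pics/side0.png');t=cv2.imread('pics/top0.png')
# back to native frames via fresh grabs
s=vision.grab_frame('side')[:,:,::-1];t=vision.grab_frame('top')[:,:,::-1]
cv2.imwrite('side_n.png',s);cv2.imwrite('top_n.png',t)
def cr(im,x,y,w,h,k):
    o=cv2.resize(im[y:y+h,x:x+w],None,fx=k,fy=k,interpolation=cv2.INTER_CUBIC)
    for i in range(0,w,10): 
        cv2.line(o,(i*k,0),(i*k,4 if i%50 else 10),(0,255,255),1)
        if i%20==0: cv2.putText(o,str(x+i),(i*k,16),0,.35,(0,255,255),1)
    for j in range(0,h,10):
        cv2.line(o,(0,j*k),(4,j*k),(0,255,255),1)
        if j%20==0: cv2.putText(o,str(y+j),(4,j*k+4),0,.35,(0,255,255),1)
    return o
a=cr(s,165,148,100,112,5); cv2.imwrite('pics/zs.png',a)
b=cr(t,235,112,130,140,4); c=cr(t,145,180,35,35,7); d=cr(s,310,172,35,35,7)
canvas=np.zeros((600,800,3),np.uint8); canvas[:560,:520]=b; canvas[:245,525:770]=c; canvas[250:495,525:770]=d
cv2.imwrite('pics/zt.png',canvas)
E
```

```text
(no output)
```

View pics/zs.png

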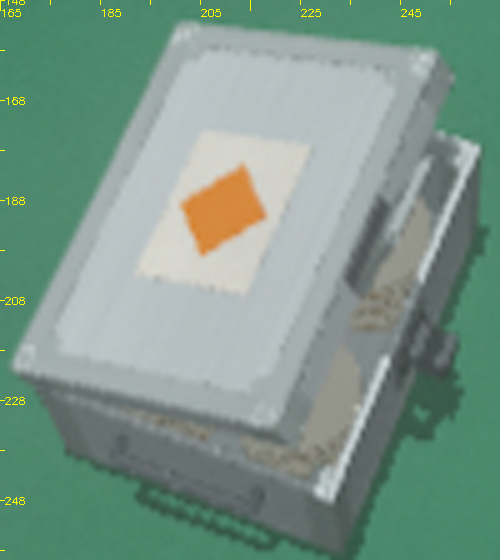

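View pics/zt.png

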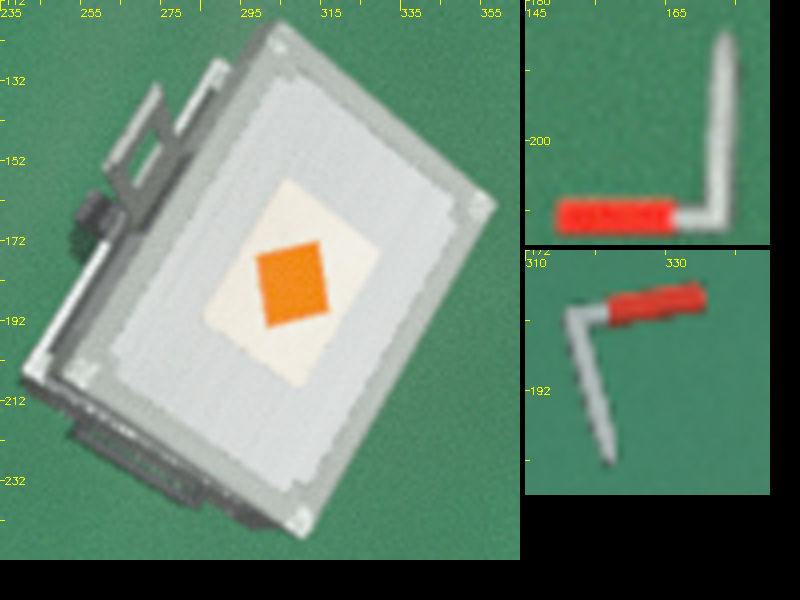

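```bash
cat > model.py <<'E'
from h import *
from scipy.spatial.transform import Rotation as R
from scipy.optimize import least_squares
def lidpt(p,lid): # chest-frame point at lid=0 -> rotated
    h=np.array([.105,0,.14]); v=np.asarray(p,float)-h
    return R.from_euler('y',lid).apply(v)+h
def hasppt(r,y,lid,a,off=.0035): # r from hinge line, off = normal offset outward
    u=np.array([-np.sin(a),0,-np.cos(a)]); n=np.array([-np.cos(a),0,np.sin(a)])
    return lidpt(np.array([-.110,y,.148])+r*u+off*n,lid)
def world(p,c): 
    return R.from_euler('z',c[2]).apply(p)+[c[0],c[1],0]
E
cat > fit.py <<'E'
from model import *
T,S='top','side'
W=.105;D=.135
obs=[(T,'c',(-W,-D,.14),(240.5,204.5)),(T,'c',(-W,D,.14),(289.5,127)),
(S,'c',(-W,-D,.14),(261,177.6)),(S,'c',(-W,D,.14),(230,248)),(S,'c',(-W,D,0),(233,259.6)),(S,'c',(-W,-D,0),(259,196)),
(T,'l',(W,-D,.17),(311.3,246.3)),(T,'l',(W,D,.17),(358.8,163.3)),(T,'l',(-W,D,.17),(305,117.5)),(T,'l',(-W,-D,.17),(250.5,204.5)),
(S,'l',(W,-D,.17),(200.6,152.4)),(S,'l',(-W,-D,.17),(252.4,158)),(S,'l',(-W,D,.17),(221,234)),(S,'l',(W,D,.17),(167.4,222)),
(T,'h',(.105,.03),(273.8,133.3)),(T,'h',(.105,-.03),(261.3,153.3)),(S,'h',(.105,.03),(243.6,196)),(S,'h',(.105,-.03),(252,179))]
def res(q,full=False):
    o=[]
    for cam,k,p,uv in obs:
        P={'c':lambda:np.array(p,float),'l':lambda:lidpt(p,q[3]),'h':lambda:hasppt(*p,q[3],q[4])}[k]()
        o.append(proj(cam,world(P,q))[0]-uv)
    return np.array(o) if full else np.ravel(o)
r=least_squares(res,[.6,-.1,np.radians(-123),.4,1.5],loss='soft_l1')
print(r.x,np.degrees(r.x[2:]));
for o,e in zip(obs,res(r.x,True)): print(o[:3],e.round(1))
q=r.x;np.save('q.npy',q)
print('staple',world([-.124,0,.088],q),'lidfront',world(lidpt((-.105,0,.17),q[3]),q),'hinge',world(hasppt(0,0,q[3],q[4],0),q),'end',world(hasppt(.092,0,q[3],q[4]),q))
print('staple px',proj(T,world([-.133,0,.088],q)),proj(S,world([-.133,0,.088],q)))
for n,a,b in [('tip',(322.4,202),(173.6,184.6)),('bend',(317.1,181.6),(172.3,211.4)),('grip',(328.9,179.7),(158,211))]:
    print(n,tri(a,b),onz(T,b,.006),onz(S,a,.006))
# bystanders approx
print('stackA',onz(T,(120,152),.06),'stack right',onz(T,(393,149),.09),'box',onz(T,(405,210),.067),'bottle',onz(T,(77,247),.2))
E
python3 fit.py
```

```text
[ 0.52710878 -0.14242512 -2.12646027  0.42223279  2.46282412] [-121.8371988    24.19215679  141.10942752]
('top', 'c', (-0.105, -0.135, 0.14)) [ 0.1 -0.4]
('top', 'c', (-0.105, 0.135, 0.14)) [-0.5 -1. ]
('side', 'c', (-0.105, -0.135, 0.14)) [-0.9 -0.9]
('side', 'c', (-0.105, 0.135, 0.14)) [ 0.3 -0.6]
('side', 'c', (-0.105, 0.135, 0)) [-1.  -1.4]
('side', 'c', (-0.105, -0.135, 0)) [ 0.4 -3.6]
('top', 'l', (0.105, -0.135, 0.17)) [-0.7 -0.7]
('top', 'l', (0.105, 0.135, 0.17)) [-0.6 -0.8]
('top', 'l', (-0.105, 0.135, 0.17)) [-0.7 -0.5]
('top', 'l', (-0.105, -0.135, 0.17)) [-0.4  0.4]
('side', 'l', (0.105, -0.135, 0.17)) [-0.2 -0.2]
('side', 'l', (-0.105, -0.135, 0.17)) [-0.5  0.7]
('side', 'l', (-0.105, 0.135, 0.17)) [-1.8 -0.6]
('side', 'l', (0.105, 0.135, 0.17)) [-0.9 -1.2]
('top', 'h', (0.105, 0.03)) [ 0.1 -1.1]
('top', 'h', (0.105, -0.03)) [-0.8  0.2]
('side', 'h', (0.105, 0.03)) [-0.5  0.6]
('side', 'h', (0.105, -0.03)) [-1.3  0.1]
staple [ 0.59251971 -0.03708087  0.088     ] lidfront [ 0.5662831 -0.0793349  0.2534229] hinge [ 0.57344478 -0.06780103  0.23540402] end [ 0.58397267 -0.05084587  0.32528135]
staple px [[256.5238508  163.56485793]] [[253.46502539 218.86198723]]
tip (array([0.54952554, 0.23848076, 0.00306063]), np.float64(0.0037166298919202286)) [0.54880725 0.23595309 0.006     ] [0.55054082 0.23966418 0.006     ]
bend (array([ 0.46320393,  0.24074979, -0.00164427]), np.float64(0.0029535686418071428)) [0.46229013 0.23759061 0.006     ] [0.46632559 0.24037344 0.006     ]
grip (array([4.64583700e-01, 2.86021477e-01, 4.25758731e-04]), np.float64(0.003456387949781995)) [0.46388169 0.28280749 0.006     ] [0.46678038 0.28626038 0.006     ]
stackA [0.64249826 0.39251757 0.06      ] stack right [ 0.64099531 -0.44866518  0.09      ] box [ 0.45530242 -0.48149538  0.067     ] bottle [0.35227856 0.43616049 0.2       ]
```

The fit holds: the residuals share a common offset of about 0.4 px, which comes from the crop convention. I'll correct that, then check reach for the key poses.

```bash
sed -i 's/\-uv)/-(np.array(uv)-0.4))/' fit.py; sed -i "s/(322.4,202),(173.6,184.6)/(322,201.6),(173.2,184.2)/;s/(317.1,181.6),(172.3,211.4)/(316.7,181.2),(171.9,211)/;s/(328.9,179.7),(158,211)/(328.5,179.3),(157.6,210.6)/" fit.py
python3 fit.py | grep -v "^('"
cat >> model.py <<'E'
q=np.load('q.npy')
def rpy(t,s=1,dyaw=0):  # tool z = chest (sin t,0,-cos t), tool y = s*chest y ; degrees
    t=np.radians(t); z=np.array([np.sin(t),0,-np.cos(t)]); y=np.array([0,s,0.])
    M=np.c_[np.cross(y,z),y,z]; M=R.from_euler('z',q[2]+dyaw).as_matrix()@M
    return R.from_matrix(M).as_euler('xyz',degrees=True)
def tcp(tip,t,back=.017): # chest-frame fingertip point -> world TCP
    a=np.radians(t); return world(np.asarray(tip)-back*np.array([np.sin(a),0,-np.cos(a)]),q)
E
cat > ik.py <<'E'
from model import *
print(robot.current_tool_pos(),robot.current_eef_rot(),robot.tip_reach)
for s in(1,-1):
    print(s)
    for n,p,t in [('lid',(-.085,-.09,.30),0),('lid2',(-.085,-.09,.17),0),('h0',(-.12,-.02,.26),0),('h90',(-.2,-.032,.16),16),('h45',(-.19,-.032,.09),45),('h0',(-.116,-.032,.056),45),('h0b',(-.116,-.032,.056),35),('ins',(-.172,-.12,.082),0),('ins2',(-.172,-.019,.082),0)]:
        j=robot.inverse_kinematics(tcp(p,t),rpy(t,s)); print(n,tcp(p,t).round(3),None if j is None else np.round(j).tolist())
E
python3 ik.py
```

```text
[0.13648551 0.53279189 0.24828422] [-1.79997894e+02  4.05343182e-03  1.65636877e+02] 0.017
1
lid [ 0.495 -0.023  0.317] [-43.0, 13.0, 54.0, 89.0, -11.0, 84.0, -20.0]
lid2 [ 0.495 -0.023  0.187] [-40.0, 19.0, 51.0, 102.0, -16.0, 67.0, -16.0]
h0 [ 0.573 -0.03   0.277] [-34.0, 26.0, 53.0, 81.0, -21.0, 83.0, -13.0]
h90 [0.608 0.048 0.176] [-39.0, 42.0, 48.0, 74.0, -16.0, 84.0, -26.0]
h45 [0.606 0.046 0.102] [-38.0, 62.0, 41.0, 58.0, -1.0, 99.0, -37.0]
h0 [ 0.567 -0.017  0.068] [-39.0, 58.0, 42.0, 72.0, 0.0, 87.0, -35.0]
h0b [ 0.566 -0.019  0.07 ] [-39.0, 53.0, 44.0, 79.0, -5.0, 80.0, -32.0]
ins [0.516 0.067 0.099] [-40.0, 26.0, 40.0, 104.0, -20.0, 57.0, -23.0]
ins2 [0.602 0.014 0.099] [-33.0, 37.0, 45.0, 91.0, -28.0, 64.0, -12.0]
-1
lid [ 0.495 -0.023  0.317] [-37.0, 12.0, 46.0, 88.0, -8.0, 83.0, 157.0]
lid2 [ 0.495 -0.023  0.187] [-32.0, 16.0, 40.0, 102.0, -12.0, 66.0, 160.0]
h0 [ 0.573 -0.03   0.277] [-26.0, 23.0, 39.0, 81.0, -14.0, 82.0, 161.0]
h90 [0.608 0.048 0.176] [-23.0, 36.0, 17.0, 73.0, 3.0, 83.0, 140.0]
h45 [0.606 0.046 0.102] [-25.0, 57.0, 10.0, 57.0, 20.0, 102.0, 130.0]
h0 [
[... 1484 characters left out ...]
                        ^^^
    df = [f_eval - f0 for f_eval in f_evals]
                                    ^^^^^^^
    f = np.atleast_1d(self.fun(x, *self.args, **self.kwargs))
                      ~~~~~~~~^^^^^^^^^^^^^^^^^^^^^^^^^^^^^^
    return np.atleast_1d(self.fun(x))
                         ~~~~~~~~^^^
    return self.f(x, *self.args, **self.kwargs)
           ~~~~~~^^^^^^^^^^^^^^^^^^^^^^^^^^^^^^
  File "fit.py", line 13, in res
    o.append(proj(cam,world(P,q))[0]-(np.array(uv)-0.4))
             ~~~~^^^^^^^^^^^^^^^^
  File "h.py", line 9, in proj
    c=vision.calibration(cam); E=np.array(c['extrinsics']);K=np.array(c['mtx'])
ValueError: time passes only in moves, steps and waits
```

```bash
sed -i "s/vision.calibration(cam)/cal(cam)/" h.py; cat >> h.py <<'E'
import functools
@functools.cache
def cal(cam): return vision.calibration(cam)
E
python3 fit.py | grep -v "^('"
cat > lid.py <<'E'
from model import *
fingers.gripper_to(0.0)
p=robot.current_tool_pos(); robot.line_to([p[0],p[1],.38],velocity=.25)
robot.move_to(tcp((-.083,-.09,.30),0),rpy(0))
print('t',robot.current_time_s())
print(robot.line_to(tcp((-.083,-.09,.20),0),velocity=.12,f_stop=20),robot.current_tool_pos(),robot.current_contact_force())
print(robot.line_to(tcp((-.083,-.09,.16),0),velocity=.04,f_stop=14),robot.current_tool_pos(),robot.current_contact_force())
robot.pause(.25)
robot.line_to(tcp((-.083,-.09,.20),0),velocity=.15)
robot.line_to(tcp((-.03,-.06,.28),0),velocity=.2)
print('t',robot.current_time_s())
s=vision.grab_frame('side')[:,:,::-1];t=vision.grab_frame('top')[:,:,::-1]
c=np.zeros((600,800,3),np.uint8)
c[:,:400]=cv2.resize(s[140:290,165:265],(400,600),interpolation=3);c[:,400:]=cv2.resize(t[100:250,240:340],(400,600),interpolation=3)
cv2.imwrite('pics/lid.png',c)
E
python3 lid.py
```

```text
[ 0.52728006 -0.14200238 -2.12615645  0.42752559  2.45479331] [-121.81979124   24.49541184  140.64929637]
staple [ 0.59265898 -0.03663826  0.088     ] lidfront [ 0.56611737 -0.0794125   0.25437011] hinge [ 0.57332572 -0.06779558  0.23642334] end [ 0.58397817 -0.05062818  0.32624569]
staple px [[256.37670312 163.52131018]] [[253.59915629 218.87675118]]
tip (array([0.54969292, 0.23731619, 0.00866667]), np.float64(0.0012141312228370952)) [0.55012218 0.23727136 0.006     ] [0.54872204 0.23859812 0.006     ]
bend (array([0.46376341, 0.23946871, 0.00436261]), np.float64(0.000431488489226147)) [0.46357482 0.2388927  0.006     ] [0.46443617 0.2392859  0.006     ]
grip (array([0.4651423 , 0.28450908, 0.00653007]), np.float64(0.001026978399248961)) [0.46516572 0.28411588 0.006     ] [0.46488735 0.28518894 0.006     ]
stackA [0.64249826 0.39251757 0.06      ] stack right [ 0.64099531 -0.44866518  0.09      ] box [ 0.45530242 -0.48149538  0.067     ] bottle [0.35227856 0.43616049 0.2       ]
t 5.2083
True [ 0.49802342 -0.0154523   0.25450785] [ 1.72693425  3.26855979 -1.69762953]
True [ 0.50095727 -0.01214573  0.24491929] [1.7127423  1.03767138 0.59071965]
t 7.75
```

View pics/lid.png

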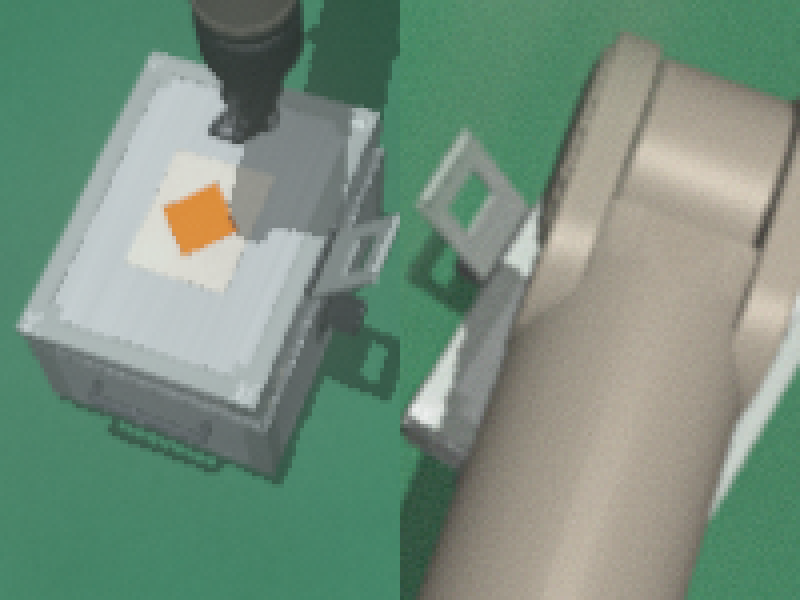

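The side view shows the lid much lower but not fully shut, with a gap at the front edge. The hasp still sticks up and out at about (350,260). f_stop tripped early, so I'll check tracking and then press further.

```bash
cat > lid2.py <<'E'
from model import *
print('pos',robot.current_tool_pos(),tcp((-.03,-.06,.28),0),robot.current_contact_force())
robot.line_to(tcp((-.083,-.085,.24),0),velocity=.2)
print('pos',robot.current_tool_pos(),tcp((-.083,-.085,.24),0),robot.current_contact_force())
for z in (.20,.185,.175,.168,.162):
    s=robot.line_to(tcp((-.083,-.085,z),0),velocity=.05,f_stop=22)
    print(z,s,robot.current_tool_pos()-tcp((-.083,-.085,z),0),robot.current_contact_force(),robot.current_time_s())
    if s and z<.18: break
E
python3 lid2.py
```

```text
pos [ 0.49115258 -0.08344126  0.2952044 ] [ 0.49211491 -0.0848761   0.297     ] [0.40349046 0.3249723  0.92792723]
pos [ 0.49853298 -0.02692112  0.25672856] [ 0.49881636 -0.0266602   0.257     ] [ 0.98939828 -0.76896849  0.01277997]
0.2 False [ 0.00017951 -0.00016513  0.0001629 ] [-1.58840171 -0.10322036 -0.45448932] 9.3083
0.185 False [-0.00059069 -0.00021095 -0.00060566] [-0.56210368  0.49444742 -0.22205581] 9.7583
0.175 False [-0.00051707 -0.00012783 -0.00057811] [ 0.84045184 -1.51202425 -0.34735478] 10.1083
0.168 True [ 0.00083835 -0.0001536   0.00219688] [-0.87646258  0.85839427  7.06296109] 10.325
```

The lid now meets a hard stop with the fingertip at z = 0.170, which is the shut height. Next I'll swing the hasp along an arc, tilting the tool as it goes.

```bash
cat > hasp.py <<'E'
from model import *
Y=-.031
def tgt(a,r,press=0):
    t=45*np.clip((141-a)/105,0,1); A=np.radians(a)
    off=.0055+.011*abs(np.cos(np.radians(a+t)))-press
    return tcp(hasppt(r,Y,0,A,off),t),rpy(t)
robot.line_to(tcp((-.083,-.085,.175),0),velocity=.1)
robot.line_to(tcp((-.083,-.06,.235),0),velocity=.2)
for a in [165,150,135,120,105,90,75,60,45,30,15,5]:
    r=.086+.010*(165-a)/165
    s=robot.line_to(*tgt(a,r,.002 if a<150 else 0),velocity=.13,f_stop=30)
    print(a,s,(robot.current_tool_pos()-tgt(a,r)[0]).round(4),robot.current_contact_force().round(1))
    if s: break
else:
    print(robot.line_to(*tgt(0,.096,.005),velocity=.04,f_stop=15),(robot.current_tool_pos()-tgt(0,.096)[0]).round(4),robot.current_contact_force())
    robot.pause(.2)
    p,o=tgt(0,.096); n=world([-.06,0,.05],[0,0,q[2]])
    robot.line_to(p+n,velocity=.2)
    robot.line_to(p+3*n,velocity=.25)
print(robot.current_time_s())
s=vision.grab_frame('side')[:,:,::-1];t=vision.grab_frame('top')[:,:,::-1]
c=np.zeros((600,800,3),np.uint8)
c[:,:400]=cv2.resize(s[140:290,180:280],(400,600),interpolation=3);c[:,400:]=cv2.resize(t[100:250,225:325],(400,600),interpolation=3)
cv2.imwrite('pics/hasp.png',c)
E
python3 hasp.py
```

```text
165 False [-0.0012 -0.0001 -0.0014] [-0.7  0.1 -0.5]
150 False [-0.0001  0.0017 -0.0006] [-0.3  0.3 -0.6]
135 False [ 0.0004  0.0016 -0.0019] [-0.1 -0.2  0.2]
120 False [ 0.0001  0.0008 -0.0021] [-0.4  0.7  0.5]
105 False [-0.0002 -0.0005 -0.0017] [-0.7 -0.4  0.7]
90 False [-0.0004 -0.001  -0.0014] [-0.5 -0.1  0.6]
75 False [-0.0005 -0.0012 -0.0011] [-1.1 -0.7  0.1]
60 False [-0.0005 -0.0014 -0.0009] [-0.6 -0.7  0.7]
45 False [-0.0006 -0.0015 -0.0006] [0.6 0.2 0.1]
30 False [-0.001  -0.0017 -0.0005] [0.1 0.3 0.9]
15 False [-0.0009 -0.002   0.0006] [-0.1 -0.2  0.5]
5 False [-0.0009 -0.0017  0.0004] [ 1.2  1.2 -0.3]
False [-0.001  -0.0022  0.0003] [2.55379021 3.90116785 2.39930712]Traceback (most recent call last):
  File "hasp.py", line 19, in <module>
    robot.line_to(p+3*n,velocity=.25)
    ~~~~~~~~~~~~~^^^^^^^^^^^^^^^^^^^^
station.PlanningError: the arm cannot follow that straight line within its joint ranges
```

```bash
cat > pre.py <<'E'
from model import *
dy=np.radians(-1.4)-(q[2]+np.pi/2)
g=np.array([.465,.2845,0])+.004*np.array([.024,1,0])
robot.move_to([g[0],g[1],.12],rpy(0,1,dy))
fingers.gripper_to(.6,60)
print(robot.current_time_s(),robot.current_tool_pos()-g)
s=vision.grab_frame('side')[:,:,::-1];t=vision.grab_frame('top')[:,:,::-1]
cv2.imwrite('side_h.png',s);cv2.imwrite('top_h.png',t)
c=np.zeros((600,800,3),np.uint8)
c[:,:400]=cv2.resize(s[140:290,180:280],(400,600),interpolation=3);c[:,400:]=cv2.resize(t[100:250,225:325],(400,600),interpolation=3)
cv2.imwrite('pics/hasp.png',c)
E
python3 pre.py
```

```text
18.0583 [ 1.51932467e-04 -1.04690441e-04  1.19903728e-01]
```

View pics/hasp.png

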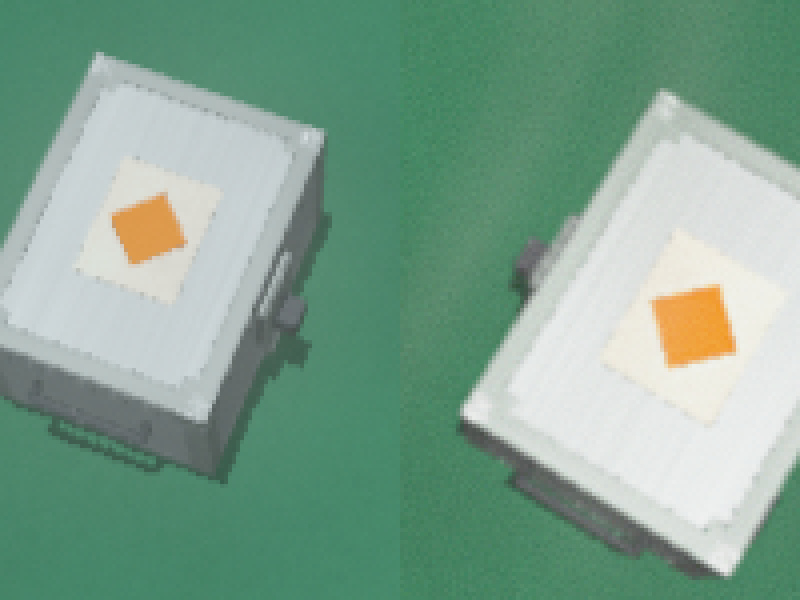

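The lid is shut, and the hasp is down with the staple coming through it, at about (252,217) in the side view and (257,166) in the top view. I'll refit the chest with the lid shut, then check the hasp angle with a predicted overlay.

```bash
cat > refit.py <<'E'
from model import *
W=.105;D=.135;Z=.17
obs=[('top',(-W,D,Z),(290.9,122.6)),('top',(-W,-D,Z),(240.1,202.6)),('top',(W,-D,Z),(306.6,243.4)),
('side',(-W,-D,Z),(260.9,172.1)),('side',(-W,D,Z),(231.6,243.9)),('side',(W,-D,Z),(203.9,152.9))]
f=lambda c:np.ravel([proj(k,world(np.array(p),c))[0]-uv for k,p,uv in obs])
r=least_squares(f,q[:3]); print(r.x,r.fun.round(1).reshape(-1,2).tolist()); c=r.x
print('old staple',world([-.124,0,.088],q),'new',world([-.124,0,.088],c),np.degrees(c[2]))
np.save('q2.npy',c)
out=np.zeros((600,800,3),np.uint8)
for i,(cam,x0,y0) in enumerate([('side',230,185),('top',240,140)]):
    k=10;im=cv2.resize(cv2.imread(cam+'_h.png')[y0:y0+60,x0:x0+40],None,fx=k,fy=k,interpolation=cv2.INTER_CUBIC)
    def P(p): return tuple(int(v) for v in ((proj(cam,world(np.array(p),c))[0]-[x0,y0]+.5)*k))
    for a,col in((0,(0,255,255)),(.25,(0,0,255))):
        pts=[P(hasppt(rr,y,0,a,.0055)) for rr,y in((0,.03),(.105,.03),(.105,-.03),(0,-.03))]
        cv2.polylines(im,[np.array(pts)],True,col,1)
    for z in(.0755,.1005):
        cv2.polylines(im,[np.array([P((-.105,.013,z)),P((-.136,.013,z)),P((-.136,-.013,z)),P((-.105,-.013,z))])],False,(255,255,0),1)
    out[:,i*400:i*400+400]=im
cv2.imwrite('pics/ov.png',out)
E
python3 refit.py
```

```text
[ 0.5263917  -0.14115648 -2.12467949] [[-1.2, 0.0], [-0.2, 0.5], [-0.2, 0.0], [-0.3, 0.5], [-1.2, 0.6], [-0.1, -0.2]]
old staple [ 0.59265898 -0.03663826  0.088     ] new [ 0.59161493 -0.03569592  0.088     ] -121.73516765441333
```

View pics/ov.png

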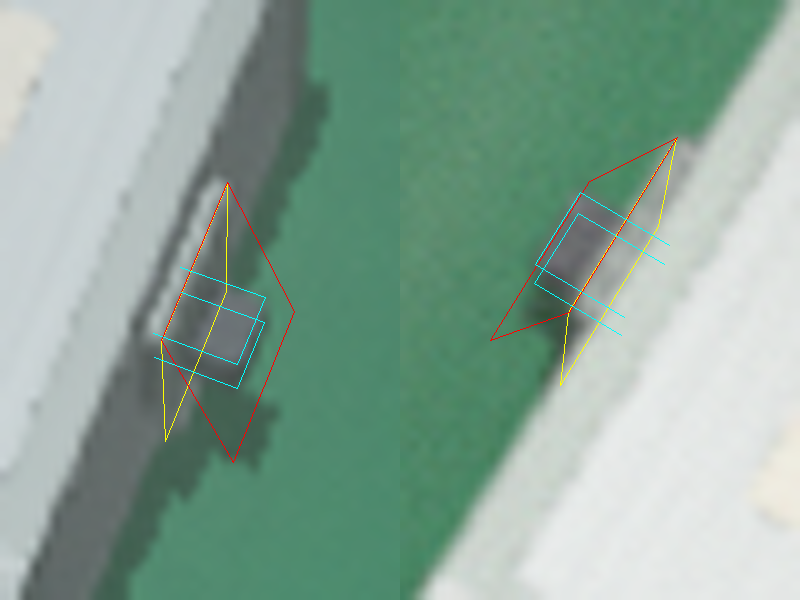

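The overlay matches flat (yellow), not 0.25 rad (red), and the predicted staple lies on the real one to within about 1 px. Next I'll grasp the pin and bring it to the pre-insertion pose.

```bash
cat > grasp.py <<'E'
from model import *
import model
c=np.load('q2.npy')
dy=np.radians(-1.4)-(q[2]+np.pi/2)
g=np.array([.465,.2845,0])+.004*np.array([.024,1,0])
print(robot.line_to([g[0],g[1],.0185],velocity=.12,f_stop=15),robot.current_tool_pos()-g)
fingers.gripper_to(0,60)
print('gap',robot.current_finger_gap(),robot.current_tool_pos()-g)
robot.line_to([g[0],g[1],.15],velocity=.15)
model.q=c
pre=world([-.123-.049,-.125,.1005],c)
robot.move_to(pre+[0,0,.02],rpy(0)); robot.line_to(pre,velocity=.1); robot.pause(.3)
print('gap',robot.current_finger_gap(),robot.current_tool_pos()-pre,robot.current_contact_force(),robot.current_time_s())
out=np.zeros((600,800,3),np.uint8)
for i,(cam,x0,y0) in enumerate([('side',236,180),('top',225,150)]):
    fr=vision.grab_frame(cam)[:,:,::-1]; cv2.imwrite(cam+'_p.png',fr)
    k=8;im=cv2.resize(fr[y0:y0+75,x0:x0+50],None,fx=k,fy=k,interpolation=cv2.INTER_CUBIC)
    P=lambda p: tuple(int(v) for v in ((proj(cam,world(np.array(p),c))[0]-[x0,y0]+.5)*k))
    for z in(.0755,.1005):
        cv2.polylines(im,[np.array([P((-.105,.013,z)),P((-.136,.013,z)),P((-.136,-.013,z)),P((-.105,-.013,z))])],False,(255,255,0),1)
    cv2.polylines(im,[np.array([P((-.172,-.125,.088)),P((-.123,-.125,.088)),P((-.123,-.04,.088))])],False,(0,255,255),1)
    out[:,i*400:i*400+400]=im
cv2.imwrite('pics/pre.png',out)
E
python3 grasp.py
```

```text
False [0.0007561  0.00027793 0.01922038]
gap 0.1385370604815216 [0.00052925 0.00037638 0.01936996]
gap 0.1393647316586586 [0.00038317 0.00011452 0.00048939] [-0.37435562  0.87958581 -1.91946688] 22.1583
```

View pics/pre.png

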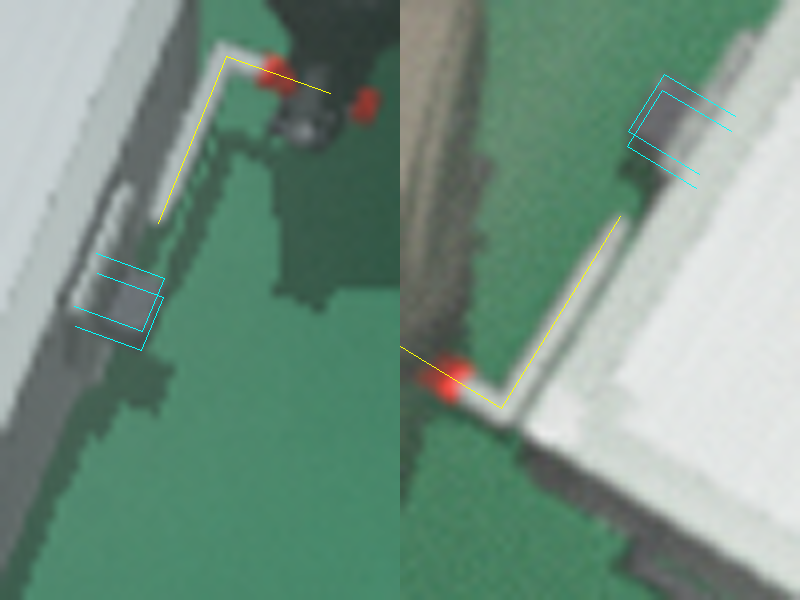

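The pin is held square. Both views show the shaft about 2.5 mm nearer the chest than the overlay, with the staple about 0.5–1 mm nearer. I'll shift outward 1.7 mm and insert with force guarding.

```bash
cat > ins.py <<'E'
from model import *
import model
c=np.load('q2.npy'); model.q=c
xs=-.1247-.049
def cf(): # TCP in chest frame, force in chest frame
    Ri=R.from_euler('z',-c[2]); p=np.array(robot.current_tool_pos())-[c[0],c[1],0]
    return Ri.apply(p).round(4),Ri.apply(robot.current_contact_force()).round(1)
robot.line_to(world([xs,-.125,.1005],c),velocity=.05)
print(cf())
for y in (-.10,-.085,-.07,-.055,-.04,-.028,-.016):
    s=robot.line_to(world([xs,y,.1005],c),velocity=.05,f_stop=12)
    print(y,s,*cf(),robot.current_time_s())
    if s: break
cv2.imwrite('side_i.png',vision.grab_frame('side')[:,:,::-1]);cv2.imwrite('top_i.png',vision.grab_frame('top')[:,:,::-1])
o=np.zeros((600,800,3),np.uint8)
o[:,:400]=cv2.resize(cv2.imread('side_i.png')[180:255,220:270],(400,600),interpolation=3);o[:,400:]=cv2.resize(cv2.imread('top_i.png')[130:205,230:280],(400,600),interpolation=3)
cv2.imwrite('pics/ins.png',o)
E
python3 ins.py
```

```text
(array([-0.1739, -0.125 ,  0.1006]), array([ 0.2, -0.7, -1.8]))
-0.1 False [-0.1735 -0.1     0.1003] [ 0.5 -0.7 -1.6] 23.1583
-0.085 False [-0.1735 -0.0846  0.1005] [ 0.1  0.2 -1.6] 23.6083
-0.07 False [-0.1734 -0.0696  0.1005] [ 1.2 -0.8 -1.5] 24.0583
-0.055 False [-0.1734 -0.0546  0.1005] [-0.3 -0.4 -1. ] 24.5083
-0.04 False [-0.1734 -0.0396  0.1005] [-0.2 -0.7 -0.8] 24.9583
-0.028 False [-0.1734 -0.0275  0.1005] [ 0.2 -0.3 -1.4] 25.35
-0.016 False [-0.1742 -0.0173  0.1   ] [-0.5 -4.   0.6] 25.7417
```

View pics/ins.png

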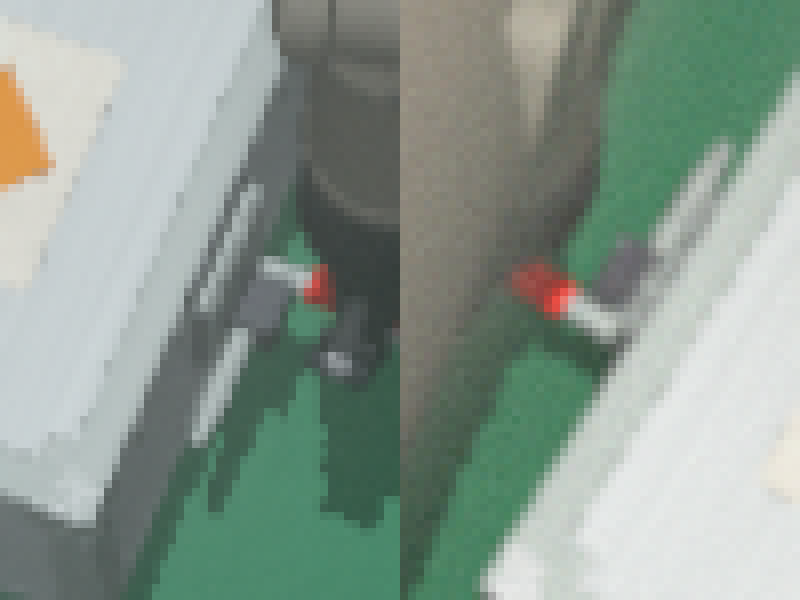

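The shaft is through the loop and the handle is against the staple, with a 4 N reaction. In the side view the tip shows beyond the staple at about (244,235); in the top view it is at about (271,148). Now I'll release, retreat and check.

```bash
cat > rel.py <<'E'
from model import *
import model
c=np.load('q2.npy'); model.q=c
fingers.gripper_to(.5); robot.pause(.5)
robot.line_to(world([-.185,-.018,.24],c),velocity=.12)
robot.move_to(world([-.25,-.22,.30],c),rpy(0)); robot.pause(.5)
print(robot.current_tool_pos(),robot.current_contact_force(),robot.current_time_s())
o=np.zeros((600,800,3),np.uint8)
for i,(cam,x0,y0) in enumerate([('side',220,180),('top',230,130)]):
    fr=vision.grab_frame(cam)[:,:,::-1]; k=8
    im=cv2.resize(fr[y0:y0+75,x0:x0+50],None,fx=k,fy=k,interpolation=cv2.INTER_CUBIC)
    P=lambda p: tuple(int(v) for v in ((proj(cam,world(np.array(p),c))[0]-[x0,y0]+.5)*k))
    cv2.circle(im,P((-.124,.066,.085)),4,(0,255,255),1); cv2.circle(im,P((-.124,.054,.085)),4,(0,0,255),1);cv2.circle(im,P((-.124,-.019,.085)),4,(255,255,0),1)
    o[:,i*400:i*400+400]=im
    for n in('stack_a','wash_bottle','tip_box'): print(cam,n,[np.round(r['rect']).tolist() for r in recognise(n,cam)][:3])
cv2.imwrite('pics/fin.png',o)
E
python3 rel.py
```

```text
[0.47094396 0.18690276 0.29989738] [-0.38158023 -0.48896367 -0.27812643] 29.4417
side stack_a [[376.0, 216.0, 31.0, 29.0], [132.0, 258.0, 32.0, 30.0]]
side wash_bottle [[372.0, 136.0, 26.0, 34.0]]
side tip_box [[122.0, 212.0, 38.0, 31.0]]
top stack_a [[389.0, 153.0, 37.0, 35.0]]
top wash_bottle [[66.0, 247.0, 25.0, 27.0]]
top tip_box [[402.0, 209.0, 49.0, 35.0]]
```

View pics/fin.png

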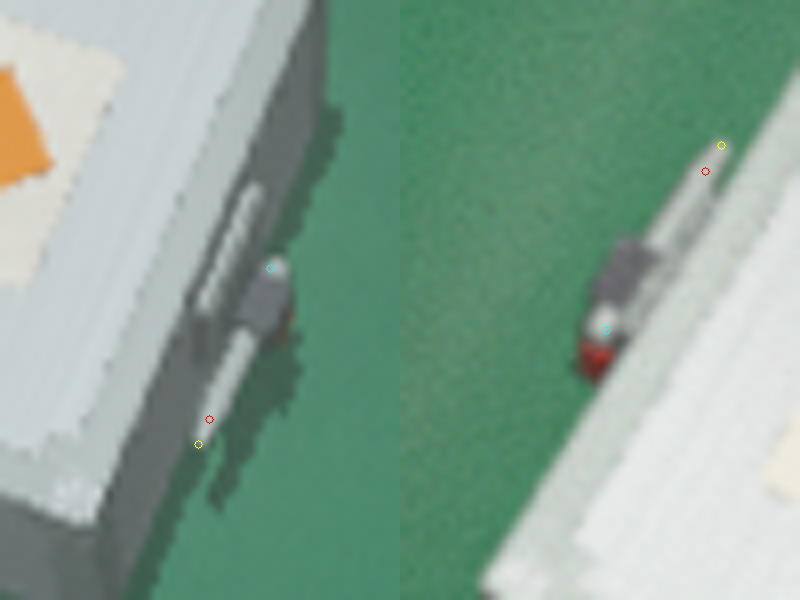

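The pin hangs by its handle. Its tip is at the "fully home" marker in both views, and the bystanders are where they were. Handing in.

```bash
python3 -c "
from station import workorder,robot
print(workorder.close_job(),robot.current_time_s())"
```

```text
the job is handed in; nothing more can be done
the job is handed in; nothing more can be done
```

The lid is shut, the hasp is down flat over the staple, and the locking pin is through the loop and let go. I handed the job in at about 29.4 s of the 61 s allowed; no verdict was reported.

- **Lid:** the first press stopped early on the force guard and left a gap, so I pressed again. The second press met a hard stop with the fingertip at z ≈ 0.170 m, the shut height.
- **Hasp:** the last push ended in light contact, about 5 N. The fingers came to rest about 2.4 mm nearer the chest than predicted, and the overlay matched a flat hasp. I did not measure its angle directly.
- **Pin:** I shifted it 1.7 mm outward after a camera check. It then went in freely until about 4 N built up with the handle against the staple. After release it hangs by the handle, with the tip on the "fully home" (66 mm) marker in both views to within about 1 pixel (3–4 mm).
- **Bystanders:** in the last pictures everything the detector found was where it started, within a few pixels. It missed one stack in the final top view but found both in the side view. Its wash bottle boxes were not reliable, because it had no top-view detection at the start to compare with.
- **Gripper:** it was clear of everything, with contact force under 1 N.

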